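# Set the colour-pot cap to the amber glass

### The arm

A 6-joint arm with a two-finger parallel gripper is mounted at the origin on the work surface. World frame = base frame: x ahead of the robot, y to its left, z up, the work surface at z = 0. Lengths are in m, angles in degrees, forces in N, time in s.
With the tool pointing down it reaches from about 0.25 to 0.775 m from the base axis. Payload 4 kg.
Tool frame: the origin (TCP) lies at the very end of the fingers, on their centre line; the grasp point (between the pads) lies 19 mm behind it; z points along the fingers, y is the line along which they close (so a half turn about z gives the same grasp; the last joint's range is limited). The gripper opens to 94 mm and grips with 3 to 60 N. Pads are 16 mm wide; open, the fingers measure 119 mm over their backs; the gripper's body (75 mm by 177 mm) begins 78 mm behind the grasp point.
Start: joints at [66.973, 4.996, 78.535, -0, 96.463, -5.907], TCP at [0.162, 0.526, 0.206] pointing down, gripper open.
Joint ranges: [-177.83, 177.83], [-43.37, 116.18], [15.69, 146.23], [-61.86, 241.86], [9.47, 152.12], [-147.06, 147.06]. Speed limits (degrees/s): [159.86, 159.86, 180, 180, 180, 180].

### API

Orientations are given as [roll, pitch, yaw] about the fixed x, y, z axes, in that order (R = Rz(yaw) Ry(pitch) Rx(roll)).
In Python, from rig import arm, kinematics, viewer, silhouettes gives the robot as it stands. Calls block until the motion is done:
- arm.move_ptp(position, orientation): joint-space move of the TCP to a pose.
- arm.servo_line(position, frame=None, velocity=0.15, max_force=None): straight line of the TCP; frame=None keeps the orientation; velocity is the mean speed in m/s. With max_force (N) it stops when the force on the tool has changed by that much, and returns True; else False.
- arm.movej(angles): joint-space move.
- arm.gripper_open() and arm.clamp(): open the fingers fully, or close them until they stop; the grip force is fixed at half the most.
- arm.wait(seconds).
- kinematics.ik(position, orientation): joint angles nearest the present ones, or None.
- viewer.get_image(name): name is "scene" or "top"; returns (picture, depth): 384x512x3 uint8, red, green, blue; 384x512 float32, m along the optical axis (not along the pixel's ray), 0 where there is no reading.
- viewer.camera_params(name): a dict with "fx", "fy", "cx", "cy" (pixels), "R" (3x3) and "t" (3): a world point X has camera coordinates R X + t. Camera axes: x right, y down, z forward; pixel columns grow to the right and rows downward; lengths in m; the calibration is good to about 2 mm. A picture is of the moment at which its call begins. camera_params takes no time and is no camera call.
A pose or a line that the arm cannot do raises arm.Unreachable and nothing moves.
- arm.hand_in(): hands the job in; it is judged then, once.
Trained networks look in the newest picture that a camera, given by its name, has taken for a name from the list of things; names that differ only in an ending like _2 or _b are one class to them, and where a whole thing is asked for, a point or a joint stands for the part that bears it (a point fixed in the world has none). Each returns a list of dicts, best first, with "score" (0 to 1); they miss things now and then, are a little off and sometimes report something else, mostly with a low value. They report only what shows in the picture. A call takes as long as a camera call.
- silhouettes(camera, name): "pixels" (384x512 bool, what is visible of it) and "centre" ([row, column] in pixels, amid what is visible of it).
Readings, each from a call of its own:
- arm.read_t(): time.
- arm.read_joints(): joint angles.
- arm.read_qd(): joint speeds.
- arm.read_joint_torque(): joint torques, N m.
- arm.read_tool_pos(): TCP position.
- arm.read_tool_rot(): TCP orientation.
- arm.read_wrist_force(): force on the tool from outside, world axes, zero at the start.
- arm.read_wrist_torque(): the same for the moment, N m.
- arm.read_opening(): finger opening in m.
- arm.read_gripper_force(): force on a finger pad.
Only numpy, scipy, OpenCV 4.12 (cv2) and the standard library are available. Lean on these libraries where they do the work, as an engineer would, in place of code of your own. Each camera call takes 0.05 s, during which the arm holds its last target. There are 200 camera calls.

### The job

The colour pot on the glassblower's bench holds four cups of coloured glass pieces under one turning cap, which has been left part-turned and standing up on its lugs. Turn the cap by its black knob, without lifting it off the centre spindle, until its opening is over the amber cup, feel for the place close by where it drops fully down over all four lugs, and let go. Leave the bowl, the jacks and the paddle where they lie.

Things in the scene. Friction and masses are not known exactly. Their poses are not given: they have to be found in the camera images.
- pot: Colour pot fixed to the bench: dark steel stand with a round base 164 mm across, 10 mm thick; origin at the centre of its underside on the bench, z up. A 30 mm column and four 22 mm posts (51 mm out, between the cups) end in shoulders 84 mm above the bench. Four cups stand 40 mm from the axis at 0, 90, 180, 270 degrees from the pot's x axis; which colour is where varies, as does the pot's yaw.
- spindle_top (a point): Top of the brass spindle on the pot's axis (18 mm diameter, 84 to 118 mm above the bench). Cap underside above this point = off the spindle, not allowed. Not measured: four brass lugs (10 mm diameter, 84 to 94 mm high) on the posts, 51 mm from the axis at 45, 135, 225, 315 degrees from the pot's x axis, all turned together by up to 7 degrees either way, each time differently.
- cap: Loose turning cap, 0.24 to 0.42 kg: aluminium plate 5 mm thick, 118 mm across, roughly octagonal; origin at the centre of its underside, x towards its opening, z up. A bore in its underside (20.4 mm diameter, 36 mm deep) sits over the spindle. Starts standing on the lug tops, underside 94 mm above the bench, 17 degrees of yaw or more from any drop; it turns there against light friction.
- cap_knob (a point): Centre of the knob's top, 46 mm above the cap's underside. The knob is a plain round black cylinder of 44 mm diameter on the cap's axis, from 5 to 46 mm above the underside, with an red dash on top pointing at the opening. Grip it from above at any yaw.
- cap_notch (a point): Point at the cap's underside in one of four rim notches, 51 mm from its axis at 45 degrees from its x axis; others at 135, 225, 315. Each is 14 mm wide, reaching in to 43 mm from the axis. The cap drops 10 mm over the lugs, to an underside height of 84 mm, only within about 2 degrees of one of four yaws, each up to 7 degrees either side of opening-over-a-cup: find it by touch.
- cap_opening (a point): Point in the cap's opening, 40 mm from the cap's axis along its x axis, level with the underside. The opening is a window from 26 to 49 mm from the axis and 34 mm wide, with an red bar along its outer edge.
- amber: The amber (yellow-orange) cup, fixed in the pot, 44 mm in diameter and 68 mm tall with a 54 mm foot of the same colour; origin at the centre of its underside, 10 mm above the bench. Seen from above, its foot shows about 8 mm beyond the cap's edge.
- green: The green cup, same size; fixed in the pot.
- blue: The blue cup, same size; fixed in the pot.
- white: The white cup, same size; fixed in the pot.
- bowl: Bystander: loose steel bowl, 130 mm across, 55 mm high; origin at the centre of its underside.
- jacks: Bystander: glassblower's jacks, U-shaped steel tongs 200 mm long, 62 mm wide, 13 mm high, lying flat; origin on the bench near mid-length, x towards the open tips.
- paddle: Bystander: black graphite paddle 90 x 75 x 16 mm with a wooden handle 100 mm long, lying flat; origin on the bench where the handle meets the blade, x towards the blade.

How it is judged (in metres and radians):
At the end, for the whole second after the job is handed in: The cap rests level (within 3 degrees) and still, fully down over all four lugs (underside within 3 mm of its seat 84 mm above the bench), with its opening over the amber cup (opening point within 10 mm of the cup's axis, seen from above) (horizontal distance between cap_opening and amber below 0.01 m and z of cap in the frame of pot between 0.081 and 0.087 m and angle between cap's own z axis and vertical below 0.05 rad and linear speed of cap below 0.02 m/s and angular speed of cap below 0.1 rad/s); the robot touches nothing.
It fails at once if the cap is lifted off the spindle (underside more than 118 mm above the bench) (z of cap in the frame of pot above 0.118 m).
It fails at once if the bowl is moved more than 20 mm (distance of bowl from where it was at the start of the episode above 0.02 m).
It fails at once if the jacks are moved more than 20 mm (distance of jacks from where it was at the start of the episode above 0.02 m).
It fails at once if the paddle is moved more than 20 mm (distance of paddle from where it was at the start of the episode above 0.02 m).
It also fails if it takes over 72 s, if anything falls off the work surface, if the arm or the gripper's body presses on something with over 40 N, if the wrist force passes 120 N, or if a joint passes its speed limit or range.

## Working session

There is one attempt and no reset: what is moved stays moved. The work goes in short steps, each a Python script; the robot and the scene stay as the last script left them, time stands still between calls to the robot, and variables do not carry over. Pictures are saved under pics/ and viewed, at most 10 in all, crops included, and the job is handed in when it is done.

```bash
mkdir -p pics
cat > h.py <<'E'
import numpy as np, cv2
from rig import arm, kinematics, viewer, silhouettes
def at_z(cam,rc,z):
    p=viewer.camera_params(cam);R=np.array(p["R"]);t=np.array(p["t"])
    d=R.T@np.array([(rc[1]-p["cx"])/p["fx"],(rc[0]-p["cy"])/p["fy"],1]);o=-R.T@t
    return o+d*(z-o[2])/d[2]
def pix(cam,X):
    p=viewer.camera_params(cam);c=np.array(p["R"])@X+np.array(p["t"])
    return c[1]/c[2]*p["fy"]+p["cy"],c[0]/c[2]*p["fx"]+p["cx"]
def save(img,n): cv2.imwrite("pics/"+n,cv2.cvtColor(img,cv2.COLOR_RGB2BGR))
E
python3 - <<'E'
from h import *
for c in("top","scene"):
    im,d=viewer.get_image(c);save(im,c+"0.png")
    p=viewer.camera_params(c);print(c,-np.array(p["R"]).T@np.array(p["t"]))
    for n,z in(("cap",.1),("cap_knob",.14),("amber",.015),("green",.015),("blue",.015),("white",.015),("bowl",.03),("jacks",.006),("paddle",.01)):
        for s in silhouettes(c,n)[:2]: print(c,n,round(s["score"],2),np.round(s["centre"]),s["pixels"].sum(),np.round(at_z(c,s["centre"],z),3))
E
```

```text
top [ 0.53127284 -0.0029291   1.11067805]
top cap 0.62 [236. 229.] 1197 [0.522 0.081 0.1  ]
top cap_knob 0.74 [235. 231.] 1245 [0.525 0.072 0.14 ]
top green 0.44 [229. 213.] 60 [0.544 0.137 0.015]
top blue 0.58 [222. 246.] 63 [0.564 0.036 0.015]
top bowl 0.71 [218. 150.] 1525 [0.582 0.324 0.03 ]
top jacks 0.9 [257. 382.] 652 [ 0.447 -0.378  0.006]
top paddle 0.83 [161. 236.] 887 [0.755 0.063 0.01 ]
scene [1.30020273 0.53254188 0.96469916]
scene cap 0.91 [182. 315.] 1149 [0.522 0.089 0.1  ]
scene cap_knob 0.76 [181. 313.] 1164 [0.556 0.103 0.14 ]
scene amber 0.3 [204. 291.] 232 [0.553 0.044 0.015]
scene green 0.57 [213. 316.] 427 [0.535 0.112 0.015]
scene blue 0.73 [203. 292.] 250 [0.548 0.044 0.015]
scene white 0.44 [192. 322.] 34 [0.463 0.082 0.015]
scene white 0.4 [212. 319.] 492 [0.528 0.114 0.015]
scene bowl 0.64 [256. 383.] 2193 [0.558 0.317 0.03 ]
scene jacks 0.67 [119. 207.] 415 [ 0.423 -0.386  0.006]
scene paddle 0.85 [258. 252.] 1404 [0.752 0.077 0.01 ]
```

View pics/top0.png

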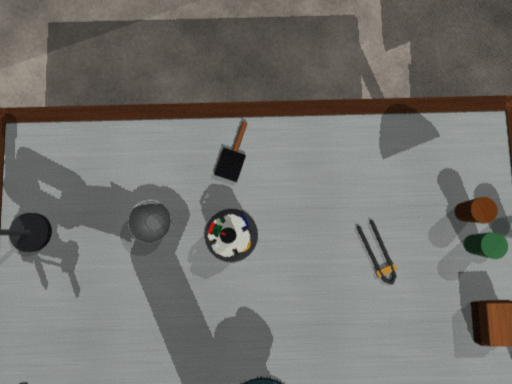

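View pics/scene0.png

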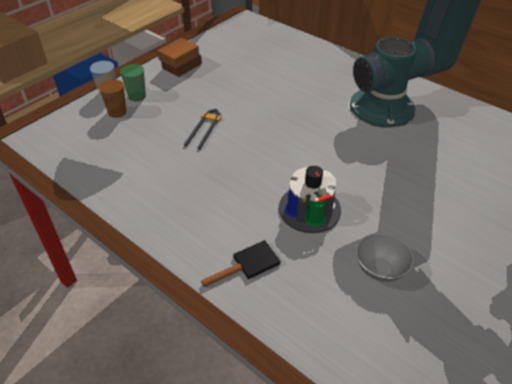

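The top picture shows the pot at about (235,231), the bowl at (222,150), the paddle at (165,230) and the jacks at (250,378). In both views the red bar is near the green cup. I'll zoom in on the pot.

Run:
```python
from h import *
a=cv2.imread("pics/top0.png")[200:270,195:270];b=cv2.imread("pics/scene0.png")[160:232,272:347]
f=lambda x:cv2.resize(x,(400,380),interpolation=cv2.INTER_CUBIC)
cv2.imwrite("pics/crop0.png",np.hstack([f(a),f(b)]))
im=cv2.cvtColor(cv2.imread("pics/top0.png"),cv2.COLOR_BGR2HSV)
def comp(n,lo,hi,z):
    m=cv2.inRange(im,lo,hi);m[:200]=0;m[270:]=0;m[:,:195]=0;m[:,270:]=0
    k,l,s,c=cv2.connectedComponentsWithStats(m)
    for i in range(1,k):
        if s[i,4]>3: print(n,s[i,4],np.round(c[i],1),np.round(at_z("top",c[i][::-1],z),3))
comp("amber",(10,120,90),(30,255,255),.015)
comp("red",(0,140,80),(6,255,255),.1)
comp("red+",(174,140,80),(180,255,255),.1)
comp("green",(45,120,40),(85,255,255),.015)
comp("blue",(105,150,50),(130,255,255),.015)
comp("black",(0,0,0),(180,255,35),.14)
```

```text
amber 31 [247.4 246.5] [0.489 0.033 0.015]
red 49 [210.7 227.4] [0.548 0.133 0.1  ]
red 9 [222.9 233.1] [0.531 0.099 0.1  ]
green 8 [221.9 219.8] [0.572 0.11  0.015]
green 61 [216.6 229.7] [0.542 0.126 0.015]
blue 26 [245.  222.3] [0.562 0.039 0.015]
black 20 [238.1 212.2] [0.587 0.052 0.14 ]
black 4 [217.5 214.2] [0.582 0.108 0.14 ]
black 12 [221.2 214.4] [0.582 0.098 0.14 ]
black 4 [215.  216.5] [0.576 0.115 0.14 ]
black 143 [228.2 234.9] [0.526 0.08  0.14 ]
black 5 [235.6 251.4] [0.481 0.061 0.14 ]
```

View pics/crop0.png

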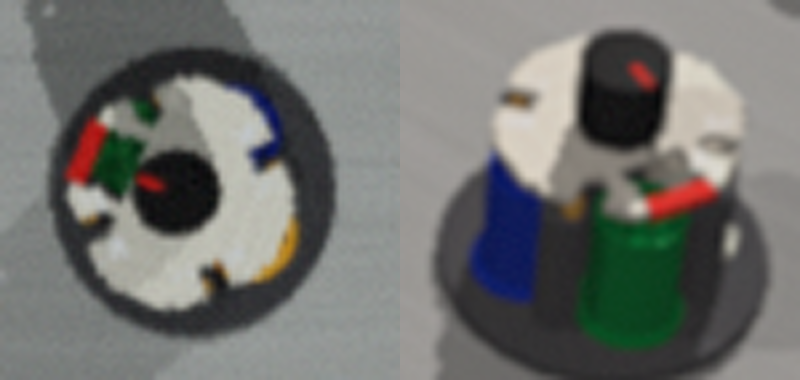

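The zoomed crop shows the opening and red bar at the upper left, over the green side. Amber's foot crescent is at the lower right and blue's at the upper right, so white must be at the lower left. Next I'll refine the axis from depth, get the yaws, and plan the wrist.

```bash
cat >> h.py <<'E'
def cloud(cam,im,d):
    p=viewer.camera_params(cam);r,c=np.mgrid[:384,:512]
    C=np.stack([(c-p["cx"])/p["fx"]*d,(r-p["cy"])/p["fy"]*d,d],-1)
    return (C-np.array(p["t"]))@np.array(p["R"])
E
python3 - <<'E'
from h import *
from scipy.optimize import least_squares
for cam in("top","scene"):
    im,d=viewer.get_image(cam);P=cloud(cam,im,d)
    near=(np.hypot(P[...,0]-.525,P[...,1]-.079)<.1)&(d>0)
    hsv=cv2.cvtColor(im,cv2.COLOR_RGB2HSV)
    k=near&(P[...,2]>.132)&(P[...,2]<.15);q=P[k]
    print(cam,"knob top",k.sum(),q.mean(0).round(4),((q.min(0)+q.max(0))/2).round(4),np.ptp(q,axis=0).round(3))
    pl=near&(P[...,2]>.09)&(P[...,2]<.106);q=P[pl];print(" plate",pl.sum(),((q.min(0)+q.max(0))/2).round(4),np.ptp(q,axis=0).round(3))
    b=near&(P[...,2]>.004)&(P[...,2]<.016)&(P[...,2]!=0);q=P[b];print(" base",b.sum(),((q.min(0)+q.max(0))/2).round(4),np.ptp(q,axis=0).round(3))
    c=np.array([.525,.079])
    for n,lo,hi in(("amber",(10,120,90),(30,255,255)),("green",(45,120,40),(85,255,255)),("blue",(105,150,50),(130,255,255)),("red",(0,140,80),(6,255,255))):
        m=near&(cv2.inRange(hsv,lo,hi)>0)
        for lab,mm in(("low",m&(P[...,2]<.03)),("plate",m&(P[...,2]>.09)&(P[...,2]<.11)),("top",m&(P[...,2]>.125))):
            if mm.sum()>3:
                v=P[mm].mean(0);print("  ",n,lab,mm.sum(),v.round(3),np.degrees(np.arctan2(*(v[:2]-c)[::-1])).round(1))
for y in range(-180,180,30):
    j=kinematics.ik([.525,.079,.112],[180,0,y]);print(y,None if j is None else np.round(j,0))
print(arm.read_tool_rot(),arm.read_t())
E
```

```text
top knob top 205 [0.5247 0.083  0.1405] [0.5245 0.0836 0.1393] [0.041 0.043 0.014]
 plate 945 [0.5257 0.0844 0.0984] [0.118 0.118 0.015]
 base 932 [0.5257 0.0786 0.01  ] [0.196 0.188 0.012]
   amber low 26 [0.489 0.032 0.014] -127.5
   green low 5 [0.572 0.11  0.015] 33.1
   blue low 23 [0.564 0.039 0.015] -45.8
   red low 4 [0.55  0.151 0.011] 70.8
   red plate 43 [0.547 0.132 0.1  ] 67.3
   red top 11 [0.531 0.095 0.14 ] 68.9
scene knob top 216 [0.5284 0.0871 0.1402] [0.5245 0.0859 0.139 ] [0.046 0.044 0.014]
 plate 834 [0.5242 0.0848 0.0981] [0.121 0.12  0.016]
 base 931 [0.5275 0.0791 0.01  ] [0.191 0.198 0.012]
   amber plate 4 [0.559 0.067 0.093] -20.3
   green low 143 [0.563 0.124 0.019] 49.5
   blue low 78 [0.577 0.06  0.018] -19.8
   red plate 50 [0.549 0.134 0.099] 66.9
   red top 15 [0.532 0.097 0.142] 68.0
-180 [  2.   5.  90.   0.  86. -88.]
-150 [   2.    5.   90.    0.   86. -118.]
-120 None
-90 None
-60 None
-30 [  2.   5.  90.  -0.  86. 122.]
0 [ 2.  5. 90. -0. 86. 92.]
30 [ 2.  5. 90. -0. 86. 62.]
60 [ 2.  5. 90. -0. 86. 32.]
90 [ 2.  5. 90. -0. 86.  2.]
120 [  2.   5.  90.   0.  86. -28.]
150 [  2.   5.  90.   0.  86. -58.]
[ 1.79996943e+02 -5.06239386e-04  1.62882544e+02] 1.1
```

Run:
```python
from h import *
c=[.5248,.0845]
arm.move_ptp(c+[.22],[180,0,10])
arm.servo_line(c+[.112],velocity=.06,max_force=15)
print(arm.read_tool_pos(),arm.read_wrist_force(),arm.read_t())
arm.clamp()
print(arm.read_opening(),arm.read_gripper_force(),arm.read_wrist_force(),arm.read_wrist_torque())
p=np.array(arm.read_tool_pos());p[2]+=.0015
arm.servo_line(list(p),velocity=.02,max_force=20)
print(arm.read_tool_pos(),arm.read_wrist_force(),arm.read_wrist_torque(),arm.read_t())
j=np.array(arm.read_joints());j[5]-=20;arm.movej(list(j))
print(arm.read_tool_pos(),arm.read_tool_rot(),arm.read_wrist_force(),arm.read_wrist_torque(),arm.read_t())
im,d=viewer.get_image("scene");save(cv2.resize(im[110:260,220:420],(800,600),interpolation=cv2.INTER_CUBIC),"grip.png")
```

```text
[0.5250598  0.08451188 0.11241283] [ 0.03823258 -0.44601661 -0.99366865] 5.1083
0.043495560190468324 29.999950768651615 [ 0.64192311 -1.50558544 -0.05482954] [-0.15577789  0.15518982  0.0085501 ]
[0.52451294 0.0843274  0.1130408 ] [-0.25761905 -0.98866151 -2.38505032] [-0.08306608  0.15549382 -0.01616615] 6.2
[0.52444957 0.08385332 0.11266096] [1.79998131e+02 9.07061646e-02 2.98338273e+01] [ 0.03409004 -2.37144682 -3.55305306] [-0.43419701 -0.02668747 -0.05846363] 6.625
```

View pics/grip.png

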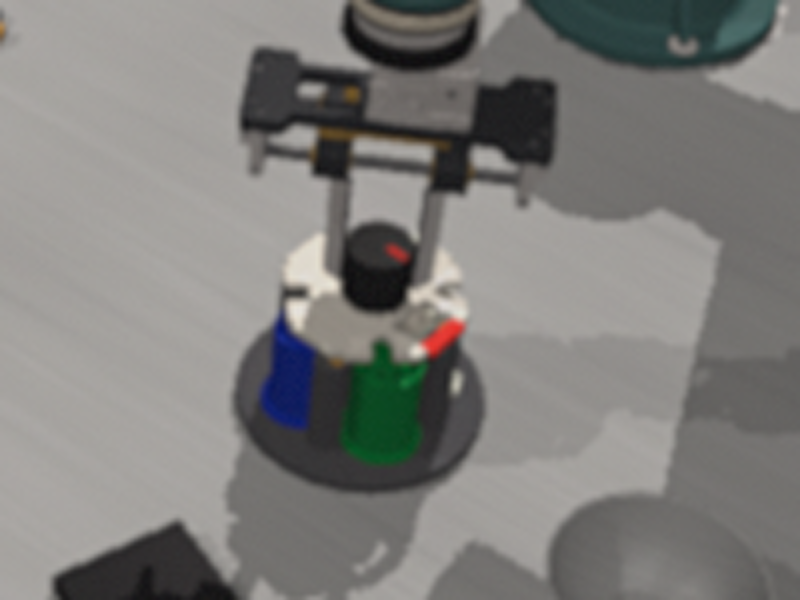

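The grip holds and the cap turns with the gripper: the red bar has moved away from green. Next is the turn to near amber, then the touch search.

Run:
```python
from h import *
def yaw(): return arm.read_tool_rot()[2]%360
def turn(g):
    j=np.array(arm.read_joints());j[5]-=g-yaw();arm.movej(list(j))
turn(95);turn(160)
xy=[.5248,.0845];z0=.1125
print(yaw(),arm.read_tool_pos(),arm.read_wrist_force(),arm.read_t())
for g in np.arange(160,190,1.7):
    j=kinematics.ik(xy+[z0+.0005],[180,0,g]);arm.movej(list(j))
    hit=arm.servo_line(xy+[z0-.006],velocity=.025,max_force=8)
    z=arm.read_tool_pos()[2];t=arm.read_t()
    print(round(g,1),round(yaw(),1),hit,round(z,4),np.round(arm.read_wrist_force(),1),round(t,1))
    if z<z0-.0045 or t>48: break
```

```text
159.93553542956354 [0.52546126 0.08364092 0.11323408] [ 2.54074221 -2.8765805  -1.9906716 ] 8.775
160.0 160.0 True 0.112 [0.1 0.6 4.1] 9.2
161.7 161.7 True 0.112 [-0.7  0.5  3. ] 9.7
163.4 163.4 True 0.1119 [-0.5  0.2  2.8] 10.2
165.1 165.1 True 0.1119 [ 0.4 -0.4  2.5] 10.7
166.8 166.8 True 0.1119 [-0.4 -0.1  2.9] 11.1
168.5 168.5 True 0.112 [ 0.1 -0.3  3.2] 11.6
170.2 170.2 True 0.1119 [-1.2 -0.3  3.9] 12.0
171.9 171.9 True 0.1119 [-0.6 -0.1  2.5] 12.5
173.6 173.6 True 0.1119 [-0.4 -0.7  3.1] 12.9
175.3 175.3 True 0.1119 [-0.4 -0.3  3.5] 13.4
177.0 177.0 True 0.1115 [-0.1  1.   3.3] 13.9
178.7 178.7 False 0.1061 [ 5.9 -3.1 -1.7] 14.5
```

Run:
```python
from h import *
xy=[.5248,.0845]
for g in (179.3,178.7,180,178):
    arm.movej(list(kinematics.ik(xy+[arm.read_tool_pos()[2]],[180,0,g])))
    hit=arm.servo_line(xy+[.0995],velocity=.025,max_force=10)
    z=arm.read_tool_pos()[2];print(g,hit,z,arm.read_wrist_force(),arm.read_t())
    if z<.1035: break
arm.gripper_open();arm.servo_line(xy+[.22],velocity=.1);arm.wait(.3)
arm.move_ptp([.40,-.2,.3],[180,0,120])
for cam in("top","scene"):
    im,d=viewer.get_image(cam);P=cloud(cam,im,d)
    near=(np.hypot(P[...,0]-.525,P[...,1]-.0845)<.1)&(d>0);hsv=cv2.cvtColor(im,cv2.COLOR_RGB2HSV)
    k=near&(P[...,2]>.12)&(P[...,2]<.15);print(cam,"knob z",np.median(P[k][:,2]))
    k=near&(P[...,2]>.08)&(P[...,2]<.106);q=P[k];A=np.c_[q[:,:2],np.ones(len(q))];print("plate z",np.median(q[:,2]),np.linalg.lstsq(A,q[:,2],rcond=None)[0][:2])
    m=near&(cv2.inRange(hsv,(0,140,80),(6,255,255))>0)&(P[...,2]>.07)
    v=P[m].mean(0);print(v,np.degrees(np.arctan2(v[1]-.0845,v[0]-.525)))
    save(im,cam+"1.png")
a=cv2.imread("pics/top1.png")[200:270,195:270];b=cv2.imread("pics/scene1.png")[160:232,272:347]
f=lambda x:cv2.resize(x,(400,380),interpolation=cv2.INTER_CUBIC)
cv2.imwrite("pics/crop1.png",np.hstack([f(a),f(b)]));print(arm.read_t())
```

```text
179.3 True 0.10193086073152029 [0.2908425  0.60578008 3.16893817] 15.0417
top knob z 0.13043228971640758
plate z 0.0894154761730653 [0.00136548 0.00264954]
[0.49998264 0.04794126 0.09998147] -124.3840666674684
scene knob z 0.1307495897758107
plate z 0.09012135115988595 [-0.01018207 -0.00562224]
[0.50894828 0.05273294 0.1062817 ] -116.8072124180718
18.9
```

View pics/crop1.png

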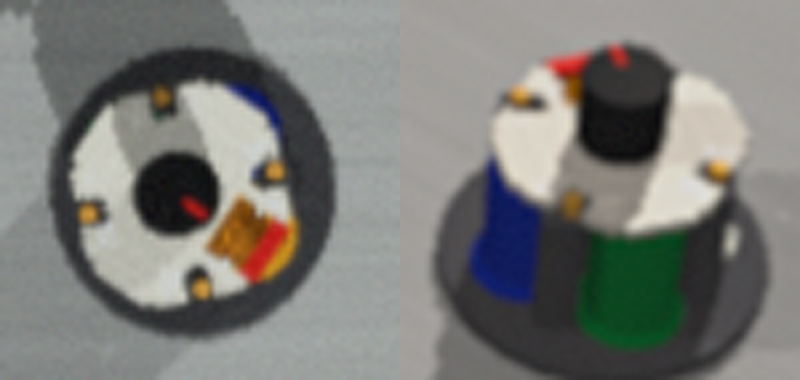

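The crop shows all four brass lugs standing up in the notches and amber glass showing through the opening. The red bar is at about (265,250) in the crop. The knob top is at 0.130 m and the plate top at 0.0895 m, both as expected for a seated cap, and the plate is level.

```bash
python3 -c "
from rig import arm
print(arm.hand_in())"
```

```text
the job is handed in; nothing more can be done
None
```

The cap is seated level over all four lugs with its opening over the amber cup, the gripper is clear, and the job is handed in; I did not re-measure the bowl, jacks and paddle, but nothing the arm did brought it near them.

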